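# Scribe one copper petal and index the blank three clicks to the next

## Robot

A 7-joint arm with a two-finger parallel gripper is mounted at the origin on the work surface. World frame = base frame: x ahead of the robot, y to its left, z up, the work surface at z = 0. Lengths are in m, angles in rad, forces in N, time in s.
With the tool pointing down it reaches from about 0.35 to 0.9 m from the base axis. Payload 8.1 kg.
Tool frame: the origin (TCP) lies between the finger pads; the fingertips stand 17 mm ahead of it and the grasp point (between the pads) lies 2 mm behind it; z points along the fingers, y is the line along which they close (so a half turn about z gives the same grasp; the last joint's range is limited). The gripper opens to 92 mm and grips with 3 to 60 N. Pads are 19 mm wide; open, the fingers measure 130 mm over their backs; the gripper's body (75 mm by 190 mm) begins 47 mm behind the grasp point.
Start: joints at [-1.39, 0.434, 0.025, 1.573, -0.012, 1.134, -0.075], TCP at [0.175, 0.6, 0.244] pointing down, gripper open.
Joint ranges: [-2.62, 2.62], [-0.44, 2.09], [-1.27, 1.32], [0.08, 2.57], [-1.32, 4.46], [0.12, 2], [-2.74, 2.74]. Speed limits (rad/s): [2.22, 2.22, 3.01, 3.01, 3.14, 3.14, 3.14].

## Interface

Orientations are given as a rotation vector (axis times angle).
In Python, from cell import observe, get_image, calibration, sign_off, look_for, regions_of, landmark_of gives the robot as it stands.
- The arm moves only by the tool jog_arm, never from a script. Its argument "plan" is a list of rows, each an object with "offset": the shift along the tool's x, y, z normalised to -1 to 1, where 1 is 0.15 m, a list of three; "twist": the turn, a rotation vector about the tool's x, y, z normalised to -1 to 1, where 1 is 2 pi rad, a list of three; "fingers": the gripper command: -1 is shut, 1 is fully open, values between are in proportion. In form: [{"offset": [x, y, z], "twist": [ax, ay, az], "fingers": fingers}, ...]. A call has 1 to 20 rows; each row is the pose to reach, as a shift and turn from the pose commanded when the call began, along the tool's axes at that moment, turning the shorter way round; what a row does not reach only later rows make up. A row lasts 1/8 s, in which the tool goes at most 62.5 mm and 10.7 degrees, less where a joint would pass 70% of its speed; a pose out of reach is approached as far as the arm can. A call with a number of a shift or a turn outside -1 to 1 is refused whole. A call with a gripper value outside its range is refused whole. The fingers move at their own pace and stop on an object; "newtons" is the grip in N (left out, the last holds). Time passes only in rows, so rows that repeat a pose let the fingers close. It gives the time, the measured TCP pose, the force, the opening and the grip force at its end, in the units of the state.
- observe(): the state, without advancing time (a new reading comes with each control period).
- get_image(name): name is "scene" or "top"; returns the picture (400x640x3 uint8, red, green, blue); there is no depth.
- calibration(name): a dict with "fov_y" (degrees; the focal length in pixels is half the picture's height over the tangent of half this angle, whatever the lens; pixels are square), "cx", "cy" (the principal point, pixels), "k1" (the pictures are not rectified: a ray, as slopes to the right and down, at radius r is drawn at 1 + k1 r^2 times it, then the intrinsics apply), "position" and "attitude" of the camera in the world. Camera axes: x right, y down, z forward; pixel columns grow to the right and rows downward; lengths in m; the calibration is good to about 2 mm. A picture is of the moment at which its call begins. calibration takes no time and is no camera call.
- sign_off(): hands the job in; it is judged then, once.
Trained networks look in the newest picture that a camera, given by its name, has taken for a name from the list of things; names that differ only in an ending like _2 or _b are one class to them, and where a whole thing is asked for, a point or a joint stands for the part that bears it (a point fixed in the world has none). Each returns a list of dicts, best first, with "conf" (0 to 1); they miss things now and then, are a little off and sometimes report something else, mostly with a low value. They report only what shows in the picture. A call takes as long as a camera call.
- look_for(thing, camera): "box" ([left, top, width, height] as shares, 0 to 1, of the picture: columns of its width, rows of its height, round what is visible of it).
- regions_of(thing, camera): "region" (400x640 bool, what is visible of it) and "box" ([left, top, width, height] as shares, 0 to 1, of the picture: columns of its width, rows of its height, round what is visible of it).
- landmark_of(thing, camera): "at" ([row, column] as shares, 0 to 1, of the picture: columns of its width, rows of its height: a listed point, or the origin of a listed thing).
The state is a dict: "clock": time; "joints": joint angles; "dq": joint speeds; "joint_efforts": joint torques, N m; "position": TCP position; "ee_rot": TCP orientation; "force": force on the tool from outside, world axes, zero at the start; "ft_torque": the same for the moment, N m; "width": opening from 0.0 (shut) to 1.0 (fully open); "gripper_force": force on a finger pad.
Only numpy, scipy, OpenCV 4.12 (cv2) and the standard library are available. Lean on these libraries where they do the work, as an engineer would, in place of code of your own. Each camera call takes 0.05 s, during which the arm holds its last target. There are 200 camera calls.

## Task

A five-petal copper blank is clamped in the indexing head. First draw the scriber by its upright handle slowly and steadily (about 2 cm a second) along the petal's seam, away from the knob, all the way out to the end of its slot. Then, leaving it out there, grip the bar of the knob and turn it clockwise, seen from above, click by click, resting about half a second in each stop, to the third click from home and no further, and finish while still holding the bar there; leave the other things on the bench alone.

Things in the scene. Friction and masses are not known exactly. Their poses are not given: they have to be found in the camera images.
- index_head: Grey indexing head fixed to the bench, turned up to 35 degrees either way. Origin on the bench surface on the knob's vertical axis; z up. Bed 160 mm (x) by 300 mm (y +85 to -215). A bridge of two rails with a slot between, tops at 92 mm, runs along -y from 58 to 208 mm off the axis, on a post. The five-petal copper blank (250 mm across, top at 68 mm) turns with the knob under it.
- scriber_slide (a joint): Slide of the scriber, m: 0 at the inner end of the slot (handle axis 75 mm from the knob axis), 0.065 at the outer end (hard stop, 140 mm from the knob axis). Grows towards the head's -y. Stays where it is left; about 1.5 N friction plus 15 N per m/s. It starts between 0 and 0.012.
- scriber_grip (a point): Where to grip the scriber: on the axis of its dark steel upright round handle, 15 mm diameter, 103 to 147 mm above the bench; this point at 130 mm. Below it a sled 34 by 26 mm rides on the rails, its top at 103 mm. It only slides along the head's y. Grip it across the slot (fingers closing along the head's x).
- dial (a joint): Knob angle (with copper blank), rad: 0 at home, where it starts; grows clockwise from above. A click stop every 24 degrees: 0.419 first, 0.838 second, 1.257 third, then three more; hard stops at -0.08 and 2.59. It pulls itself into the nearest stop; passing on takes about 0.11 N m, greatest a quarter click past a stop; halfway between stops it snaps over to the next.
- grip_bar: Black knob on the axis: a disc 52 mm across, 112 to 118 mm above the bench, and on it an upright bar 14 mm thick (its x), 44 mm long (its y), topping out at 156 mm. Origin: on the axis, at the disc's underside; z up. Close the fingers along its x. At home its axes match the head's; it turns with the dial. A small nose at its -y end points to the bridge at home.
- bar_grip (a point): Point on the knob's axis inside the bar where to grip it, 142 mm above the bench (14 mm below the bar's top).
- pliers: Bystander: flat-nose pliers with red handles, 200 mm long, lying on the bench. Leave alone.
- jar: Bystander: red closed jar, 68 mm across, 95 mm tall, standing. Leave alone.
- planish_block: Bystander: wooden block 90 by 50 by 30 mm. Leave alone.

How it is judged:
By the outcome, as a careful person would: the job done as asked, in the order asked, and still so for the second after the job is handed in, while the arm keeps its last pose, push and grip.
It also fails if it takes over 51 s, if anything falls off the work surface, if the arm or the gripper's body presses on something with over 40 N, if the wrist force passes 120 N, or if a joint passes its speed limit or range.

## Working session

There is one attempt and no reset: what is moved stays moved. The work goes in short steps, Python scripts to look and compute and a tool call to move; the robot and the scene stay as the last step left them, time stands still between calls to the robot, and variables do not carry over. Pictures are saved under pics/ and viewed, at most 10 in all, crops included, and the job is handed in when it is done.

Besides the shell and the picture viewer there is one more tool, called after ">>>" by a JSON object that holds its "fn" and its "kwargs", one argument or row to a line. jog_arm: Moves the arm, as the interface text tells. Scaled input: -1 to 1 covers 0.15 m each way for a shift and 2 pi rad each way for a turn. Its arguments: {"type":"object","properties":{"plan":{"type":"array","items":{"type":"object","properties":{"offset":{"type":"array","items":{"type":"number","minimum":-1,"maximum":1}},"twist":{"type":"array","items":{"type":"number","minimum":-1,"maximum":1}},"fingers":{"type":"number"}}}},"newtons":{"type":"number"}},"required":["plan"]}

```bash
mkdir -p pics; cat > h.py <<'E'
import numpy as np,cv2
from scipy.spatial.transform import Rotation as R
from cell import *
def att(c):
    a=np.array(c["attitude"],float)
    return a if a.shape==(3,3) else R.from_rotvec(a).as_matrix() if a.size==3 else R.from_quat(a).as_matrix()
def ray(cam,row,col):
    c=calibration(cam); f=200/np.tan(np.radians(c["fov_y"]/2))
    d=np.array([(col-c["cx"])/f,(row-c["cy"])/f]); s=d.copy()
    for _ in range(30): s=d/(1+c["k1"]*(s@s))
    return np.array(c["position"]),att(c)@np.array([s[0],s[1],1])
def atz(cam,row,col,z):
    p,d=ray(cam,row,col); return p+d*(z-p[2])/d[2]
def proj(cam,P):
    c=calibration(cam); f=200/np.tan(np.radians(c["fov_y"]/2))
    q=att(c).T@(np.array(P)-c["position"]); s=q[:2]/q[2]; s=s*(1+c["k1"]*(s@s))
    return c["cy"]+f*s[1],c["cx"]+f*s[0]
E
python3 - <<'E'
from h import *
for cam in("scene","top"):
    print(cam,calibration(cam))
    im=get_image(cam); cv2.imwrite(f"pics/{cam}0.png",im[:,:,::-1])
    for t,z in(("scriber_grip",.130),("bar_grip",.142),("grip_bar",.112),("index_head",0)):
        for r in landmark_of(t,cam)[:2]:
            a=r["at"]; print(t,round(r["conf"],2),a[0]*400,a[1]*640,atz(cam,a[0]*400,a[1]*640,z).round(4))
print(observe())
E
```

```text
scene {'fov_y': 46.71299238318411, 'cx': 319.57770644744045, 'cy': 197.72564291475192, 'k1': -0.03462808541140429, 'position': array([ 0.94227807, -0.65150935,  1.0779462 ]), 'attitude': array([-2.37338578, -0.74233524,  0.23574384])}
bar_grip 0.88 199.2 322.688 [ 0.5459 -0.0303  0.142 ]
grip_bar 0.56 207.6 323.904 [ 0.5515 -0.0317  0.112 ]
index_head 0.56 233.07999999999998 325.696 [ 0.5604 -0.0311  0.    ]
top {'fov_y': 44.67674011622132, 'cx': 325.64760368307253, 'cy': 189.14913230319394, 'k1': 0.01516765205424763, 'position': array([0.47949122, 0.00804647, 1.25967541]), 'attitude': array([-2.1968266 ,  2.22145924, -0.07422885])}
scriber_grip 0.64 170.79999999999998 366.78400000000005 [ 0.5723 -0.1135  0.13  ]
bar_grip 0.73 174.67999999999998 327.104 [ 0.5633 -0.0205  0.142 ]
bar_grip 0.72 180.92 329.91999999999996 [ 0.5488 -0.0268  0.142 ]
grip_bar 0.78 176.92000000000002 329.792 [ 0.5601 -0.0276  0.112 ]
index_head 0.68 182.6 328.0 [ 0.5533 -0.0262  0.    ]
{'clock': 0.5, 'joints': array([-1.3895731 ,  0.43456595,  0.02499292,  1.57324636, -0.01161048,
        1.13399814, -0.07511884]), 'dq': array([-0.0003096 , -0.0003611 ,  0.00056187, -0.00223894,  0.00077534,
        0.00177313,  0.00228181]), 'joint_efforts': array([-9.73670903e-04, -6.67134190e+01,  9.83046815e-01, -3.14565575e+01,
       -6.05333643e-02,  3.39305412e-02,  3.57194278e-05]), 'position': array([0.17503424, 0.59997562, 0.24368279]), 'ee_rot': array([-4.44492058e-01, -3.10998560e+00,  1.14060017e-04]), 'force': array([0.05761042, 0.24046704, 0.62124828]), 'ft_torque': array([ 0.01117753, -0.00975444,  0.0401843 ]), 'gripper_force': 0.0, 'width': 1.0019343287071576}
```

```bash
ls -la; ls pics
```

```text
total 16
drwxr-xr-x  3 agent agent 4096 Nov 30 17:28 .
drwxr-xr-x 23 root  root  4096 Nov 30 17:27 ..
-rw-r--r--  1 agent agent  785 Nov 30 17:28 h.py
drwxr-xr-x  2 agent agent 4096 Nov 30 17:28 pics
scene0.png
top0.png
```

```bash
python3 - <<'E'
import cv2
a=cv2.imread("pics/top0.png");b=cv2.imread("pics/scene0.png")
cv2.imwrite("pics/top0c.png",cv2.resize(a[80:280,230:480],None,fx=3,fy=3,interpolation=2)[:600,:800])
cv2.imwrite("pics/sc0c.png",cv2.resize(b[120:300,210:450],None,fx=3.3,fy=3.3,interpolation=2)[:600,:800])
E
```

```text
(no output)
```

View pics/top0c.png

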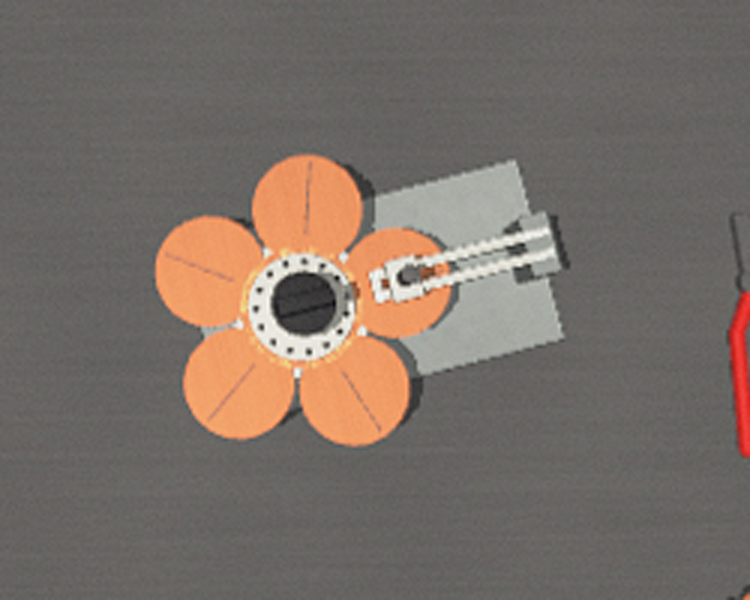

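View pics/sc0c.png

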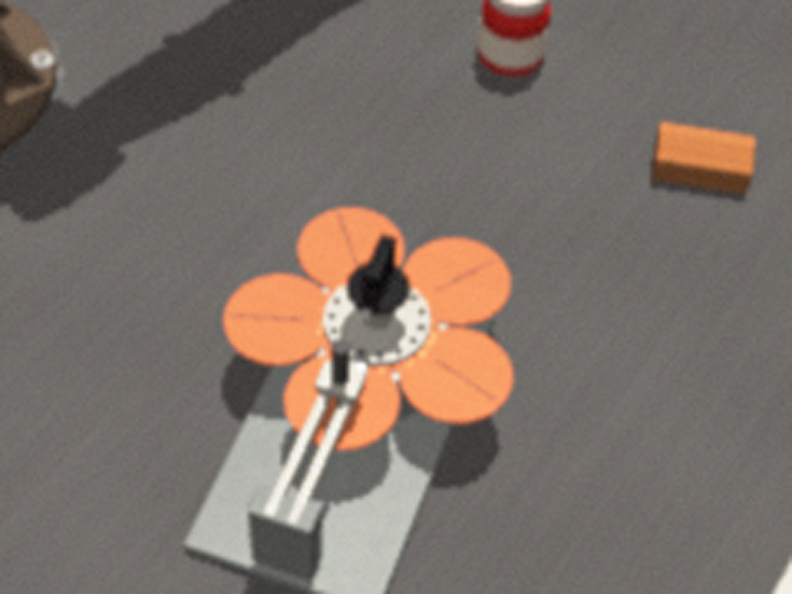

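View pics/scene0.png

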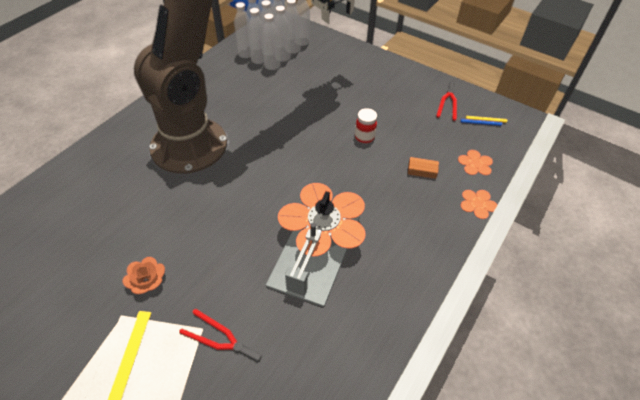

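The crops show the head's centre near top-image pixel (col 331, row 181). The bridge runs right and slightly up, to about (412, 160), so the head is turned about 13°. The scriber is near (366, 170), and the bystanders are well clear. I'll fit the five petals and the bar to get the pose.

```bash
cat > fit.py <<'E'
from h import *
from scipy.optimize import least_squares
for cam in("top","scene"):
    im=cv2.imread(f"pics/{cam}0.png"); hsv=cv2.cvtColor(im,cv2.COLOR_BGR2HSV)
    m=((hsv[...,0]<18)&(hsv[...,1]>110)&(hsv[...,2]>110)).astype(np.uint8)
    n,l,st,ce=cv2.connectedComponentsWithStats(m)
    r,c=proj(cam,[.555,-.027,.068])
    ks=[k for k in range(1,n) if st[k,4]>40 and np.hypot(ce[k][0]-c,ce[k][1]-r)<60]
    mm=np.isin(l,ks).astype(np.uint8)
    pts=np.vstack([q[:,0] for q in cv2.findContours(mm,cv2.RETR_EXTERNAL,cv2.CHAIN_APPROX_NONE)[0]])
    W=np.array([atz(cam,p[1],p[0],.068)[:2] for p in pts])
    W=W[np.hypot(*(W-[.555,-.027]).T)>.08]
    def f(p):
        x,y,th,rc,rp=p; a=th+np.arange(5)*2*np.pi/5
        C=np.c_[x+rc*np.cos(a),y+rc*np.sin(a)]
        d=np.hypot(W[:,None,0]-C[:,0],W[:,None,1]-C[:,1])-rp
        return d[np.arange(len(W)),np.abs(d).argmin(1)]
    s=least_squares(f,[.555,-.027,np.radians(-77),.085,.04],loss="soft_l1",f_scale=.001)
    x,y,th,rc,rp=s.x
    print(cam,len(W),s.x.round(4),"yaw",round(np.degrees(th)+90,2),"outer",rc+rp,"rms",np.median(abs(f(s.x))))
    u=np.array([np.cos(th),np.sin(th)])
    for rr in(.075,.081,.087):print(rr,proj(cam,[*(s.x[:2]+rr*u),.147]))
    if cam=="top": print("rail end",proj(cam,[*(s.x[:2]+.208*u),.092]))
    for t in("scriber_grip","scriber_slide"):
        for q in regions_of(t,cam)[:1]:
            v=np.argwhere(q["region"]); print(t,q["conf"],v.min(0),v.max(0),v.mean(0))
E
python3 fit.py
```

```text
top 327 [ 0.5509 -0.0293 -1.3269  0.08    0.0441] yaw 13.97 outer 0.12408937051247305 rms 0.0006666139711734784
0.075 (np.float64(171.66703204998808), np.float64(362.63804544910977))
0.081 (np.float64(171.01260854880178), np.float64(365.15922892347726))
0.087 (np.float64(170.35837839754177), np.float64(367.6796411825996))
rail end (np.float64(159.72786478540831), np.float64(413.5281303355823))
scriber_grip 0.72 [166 358] [180 370] [172.63571429 364.06428571]
scriber_slide 0.64 [165 358] [180 371] [172.54658385 364.32919255]
scene 279 [ 0.5518 -0.031  -1.3238  0.0794  0.0448] yaw 14.15 outer 0.12419590222406642 rms 0.0007958966377702159
0.075 (np.float64(221.55144051755394), np.float64(314.15326276724346))
0.081 (np.float64(223.41283183972004), np.float64(313.29125199508934))
0.087 (np.float64(225.28568795471037), np.float64(312.4239241737481))
scriber_grip 0.61 [222 305] [240 319] [232.70588235 312.37058824]
scriber_slide 0.43 [223 306] [241 320] [233.1627907  312.69767442]
```

>>> {"fn": "jog_arm", "kwargs": {
  "plan": [
    {"offset":[-0.24,-0.24,0],"twist":[0,0,0],"fingers":1},
    {"offset":[-0.48,-0.48,0],"twist":[0,0,0],"fingers":1},
    {"offset":[-0.72,-0.72,0],"twist":[0,0,0],"fingers":1},
    {"offset":[-0.96,-0.95,0],"twist":[0,0,0],"fingers":1}
  ]
}}

```text
clock: 1.2
position: [0.2741, 0.4214, 0.2439]
ee_rot: [0.445, 3.11, 0.001]
force: [2.0, 0.0, 0.8]
width: 0.999
gripper_force: 0.0
```

>>> {"fn": "jog_arm", "kwargs": {
  "plan": [
    {"offset":[-0.24,-0.24,0],"twist":[0,0,0],"fingers":1},
    {"offset":[-0.48,-0.48,0],"twist":[0,0,0],"fingers":1},
    {"offset":[-0.72,-0.72,0],"twist":[0,0,0],"fingers":1},
    {"offset":[-0.96,-0.95,0],"twist":[0,0,0],"fingers":1}
  ]
}}

```text
clock: 1.7
position: [0.3724, 0.2442, 0.2441]
ee_rot: [0.444, 3.109, 0.001]
force: [1.2, -0.7, 1.0]
width: 1.003
gripper_force: 0.0
```

>>> {"fn": "jog_arm", "kwargs": {
  "plan": [
    {"offset":[-0.19,-0.19,0],"twist":[0,0,0.028],"fingers":1},
    {"offset":[-0.38,-0.38,0],"twist":[0,0,0.055],"fingers":1},
    {"offset":[-0.57,-0.57,0],"twist":[0,0,0.083],"fingers":1},
    {"offset":[-0.76,-0.76,0],"twist":[0,0,0.11],"fingers":1},
    {"offset":[-0.96,-0.95,0],"twist":[0,0,0.138],"fingers":1},
    {"offset":[-0.96,-0.95,0],"twist":[0,0,0.166],"fingers":1}
  ]
}}

```text
clock: 2.45
position: [0.4714, 0.0654, 0.2441]
ee_rot: [1.947, 2.463, 0.0]
force: [-0.1, 0.9, -0.3]
width: 1.001
gripper_force: 0.0
```

```bash
cat > go.py <<'E'
from h import *
import sys
C=np.array([.5513,-.0301]); yaw=np.radians(14.05)
u=np.array([np.sin(yaw),-np.cos(yaw)])
def rel(rad,z,cw=0,C=C):
    o=observe(); Rt=R.from_rotvec(o["ee_rot"]); P=np.array([*(C+rad*u),z])
    a=yaw-np.radians(cw); y=np.array([np.cos(a),np.sin(a),0]); zt=np.array([0,0,-1.]); 
    Rg=R.from_matrix(np.c_[np.cross(y,zt),y,zt])
    d=Rt.inv().apply(P-o["position"]); tw=(Rt.inv()*Rg).as_rotvec()
    print("t",o["clock"],"pos",o["position"].round(4),"goal",P.round(4),"offset",(d/.15).round(3),"twist",(tw/2/np.pi).round(4),"F",np.round(o["force"],1),"w",o["width"],"q",np.round(o["joints"],2))
if __name__=="__main__": rel(*map(float,sys.argv[1:]))
E
python3 go.py .085 .244
```

```text
t 2.45 pos [0.4714 0.0654 0.2441] goal [ 0.5719 -0.1126  0.244 ] offset [-1.309  0.379  0.003] twist [ 0.0002  0.0002 -0.002 ] F [-0.1  0.9 -0.3] w 1.0005716815698291 q [-0.66  0.19  0.49  1.95 -0.1   1.02  0.11]
```

>>> {"fn": "jog_arm", "kwargs": {
  "plan": [
    {"offset":[-0.33,0.1,0],"twist":[0,0,0],"fingers":1},
    {"offset":[-0.66,0.2,0],"twist":[0,0,-0.002],"fingers":1},
    {"offset":[-1,0.379,0],"twist":[0,0,-0.002],"fingers":1}
  ]
}}

```text
clock: 2.82
position: [0.562, -0.0643, 0.2441]
ee_rot: [-1.918, -2.488, -0.001]
force: [1.1, 0.8, 0.2]
width: 1.0
gripper_force: 0.0
```

>>> {"fn": "jog_arm", "kwargs": {
  "plan": [
    {"offset":[-0.15,0,0],"twist":[0,0,0],"fingers":0},
    {"offset":[-0.309,0,0.0],"twist":[0,0,0],"fingers":0},
    {"offset":[-0.309,0,0],"twist":[0,0,0],"fingers":0}
  ]
}}

```text
clock: 3.2
position: [0.5732, -0.1102, 0.2437]
ee_rot: [1.923, 2.484, -0.001]
force: [-0.2, 0.2, 0.8]
width: 0.726
gripper_force: 0.0
```

```bash
python3 go.py .085 .13; python3 - <<'E'
from h import *
im=get_image("scene")
cv2.imwrite("pics/s1.png",cv2.resize(im[130:290,230:430],None,fx=3.7,fy=3.7,interpolation=2)[:,:,::-1])
E
```

```text
t 3.2 pos [ 0.5732 -0.1102  0.2437] goal [ 0.5719 -0.1126  0.13  ] offset [-0.012 -0.012  0.758] twist [-0.      0.0002  0.0013] F [-0.2  0.2  0.8] w 0.7255144127686248 q [-0.3   0.39  0.55  1.71 -0.23  1.1   0.58]
```

View pics/s1.png

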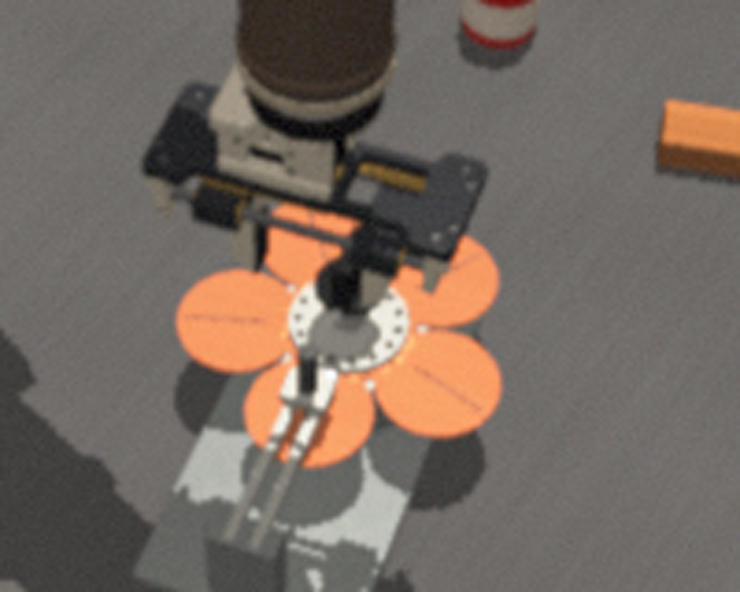

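The gripper hovers above the scriber with its fingers across the slot. The handle top is at about (313, 228) in the full picture, as predicted. Next I descend and close.

>>> {"fn": "jog_arm", "kwargs": {
  "plan": [
    {"offset":[-0.013,-0.012,0.15],"twist":[0,0,0.001],"fingers":0},
    {"offset":[-0.013,-0.012,0.3],"twist":[0,0,0.001],"fingers":0},
    {"offset":[-0.013,-0.012,0.45],"twist":[0,0,0.001],"fingers":0},
    {"offset":[-0.013,-0.012,0.6],"twist":[0,0,0.001],"fingers":0},
    {"offset":[-0.013,-0.012,0.7],"twist":[0,0,0.001],"fingers":0},
    {"offset":[-0.013,-0.012,0.76],"twist":[0,0,0.001],"fingers":0},
    {"offset":[-0.013,-0.012,0.76],"twist":[0,0,0.001],"fingers":0},
    {"offset":[-0.013,-0.012,0.76],"twist":[0,0,0.001],"fingers":0}
  ]
}}

```text
clock: 4.25
position: [0.5724, -0.1105, 0.1304]
ee_rot: [1.926, 2.481, 0.001]
force: [0.0, -0.1, 0.0]
width: 0.503
gripper_force: 0.0
```

>>> {"fn": "jog_arm", "kwargs": {
  "plan": [
    {"offset":[0,0,0],"twist":[0,0,0],"fingers":-0.4},
    {"offset":[0,0,0],"twist":[0,0,0],"fingers":-0.5},
    {"offset":[0,0,0],"twist":[0,0,0],"fingers":-0.6},
    {"offset":[0,0,0],"twist":[0,0,0],"fingers":-1},
    {"offset":[0,0,0],"twist":[0,0,0],"fingers":-1},
    {"offset":[0,0,0],"twist":[0,0,0],"fingers":-1},
    {"offset":[0,0,0],"twist":[0,0,0],"fingers":-1}
  ],
  "newtons": 15
}}

```text
clock: 5.12
position: [0.5703, -0.1109, 0.1296]
ee_rot: [-1.927, -2.479, 0.003]
force: [-6.3, -0.8, 5.8]
width: 0.159
gripper_force: 15.0
```

```bash
python3 go.py .085 .13
```

```text
t 5.125 pos [ 0.5703 -0.1109  0.1296] goal [ 0.5719 -0.1126  0.13  ] offset [-0.013  0.008 -0.003] twist [-0.0004 -0.0001  0.0007] F [-6.3 -0.8  5.8] w 0.15855211644697978 q [-0.25  0.52  0.5   1.84 -0.31  0.87  0.65]
```

>>> {"fn": "jog_arm", "kwargs": {
  "plan": [
    {"offset":[-0.008,-0.006,0],"twist":[0,0,0],"fingers":-1},
    {"offset":[-0.022,-0.012,0],"twist":[0,0,0],"fingers":-1},
    {"offset":[-0.038,-0.012,0],"twist":[0,0,0],"fingers":-1},
    {"offset":[-0.054,-0.012,0],"twist":[0,0,0],"fingers":-1},
    {"offset":[-0.07,-0.012,0],"twist":[0,0,0],"fingers":-1},
    {"offset":[-0.086,-0.012,0],"twist":[0,0,0],"fingers":-1},
    {"offset":[-0.102,-0.012,0],"twist":[0,0,0],"fingers":-1},
    {"offset":[-0.118,-0.012,0],"twist":[0,0,0],"fingers":-1},
    {"offset":[-0.134,-0.012,0],"twist":[0,0,0],"fingers":-1},
    {"offset":[-0.15,-0.012,0],"twist":[0,0,0],"fingers":-1},
    {"offset":[-0.166,-0.012,0],"twist":[0,0,0],"fingers":-1},
    {"offset":[-0.182,-0.012,0],"twist":[0,0,0],"fingers":-1},
    {"offset":[-0.198,-0.012,0],"twist":[0,0,0],"fingers":-1},
    {"offset":[-0.214,-0.012,0],"twist":[0,0,0],"fingers":-1},
    {"offset":[-0.23,-0.012,0],"twist":[0,0,0],"fingers":-1},
    {"offset":[-0.246,-0.012,0],"twist":[0,0,0],"fingers":-1},
    {"offset":[-0.262,-0.012,0],"twist":[0,0,0],"fingers":-1},
    {"offset":[-0.278,-0.012,0],"twist":[0,0,0],"fingers":-1},
    {"offset":[-0.294,-0.012,0],"twist":[0,0,0],"fingers":-1},
    {"offset":[-0.31,-0.012,0],"twist":[0,0,0],"fingers":-1}
  ]
}}

```text
clock: 7.62
position: [0.5816, -0.1561, 0.1297]
ee_rot: [-1.927, -2.481, 0.0]
force: [-5.0, 0.2, 2.7]
width: 0.16
gripper_force: 15.0
```

>>> {"fn": "jog_arm", "kwargs": {
  "plan": [
    {"offset":[-0.016,0,0],"twist":[0,0,0],"fingers":-1},
    {"offset":[-0.032,0,0],"twist":[0,0,0],"fingers":-1},
    {"offset":[-0.048,0,0],"twist":[0,0,0],"fingers":-1},
    {"offset":[-0.064,0,0],"twist":[0,0,0],"fingers":-1}
  ]
}}

```text
clock: 8.12
position: [0.5839, -0.1654, 0.1297]
ee_rot: [-1.927, -2.481, 0.0]
force: [-6.5, 5.3, 4.1]
width: 0.159
gripper_force: 15.0
```

>>> {"fn": "jog_arm", "kwargs": {
  "plan": [
    {"offset":[-0.016,0,0],"twist":[0,0,0],"fingers":-1},
    {"offset":[-0.032,0,0],"twist":[0,0,0],"fingers":-1},
    {"offset":[-0.032,0,0],"twist":[0,0,0],"fingers":-1}
  ]
}}

```text
clock: 8.5
position: [0.584, -0.1659, 0.1295]
ee_rot: [-1.92, -2.479, -0.004]
force: [-11.5, 12.3, 11.0]
width: 0.16
gripper_force: 15.0
```

```bash
python3 go.py .140 .13
```

```text
t 8.5 pos [ 0.584  -0.1659  0.1295] goal [ 0.5853 -0.1659  0.13  ] offset [-0.002  0.008 -0.004] twist [-0.0003 -0.001   0.0012] F [-11.5  12.3  11. ] w 0.16046265737470275 q [-0.14  0.55  0.49  1.77 -0.33  0.9   0.75]
```

>>> {"fn": "jog_arm", "kwargs": {
  "plan": [
    {"offset":[0.015,-0.008,0],"twist":[0,0,0],"fingers":-1},
    {"offset":[0.015,-0.008,0],"twist":[0,0,0],"fingers":-0.4},
    {"offset":[0.015,-0.008,0],"twist":[0,0,0],"fingers":0},
    {"offset":[0.015,-0.008,0],"twist":[0,0,0],"fingers":0},
    {"offset":[0.015,-0.008,0],"twist":[0,0,0],"fingers":0},
    {"offset":[0.015,-0.008,-0.1],"twist":[0,0,0],"fingers":0},
    {"offset":[0.015,-0.008,-0.25],"twist":[0,0,0],"fingers":0},
    {"offset":[0.015,-0.008,-0.5],"twist":[0,0,0],"fingers":0},
    {"offset":[0.3,-0.008,-0.5],"twist":[0,0,0],"fingers":0},
    {"offset":[0.65,-0.008,-0.5],"twist":[0,0,0],"fingers":0},
    {"offset":[0.96,-0.002,-0.5],"twist":[0,0,0],"fingers":0},
    {"offset":[0.96,-0.002,-0.5],"twist":[0,0,0],"fingers":0},
    {"offset":[0.96,-0.002,-0.5],"twist":[0,0,0],"fingers":0}
  ]
}}

```text
clock: 10.12
position: [0.5497, -0.031, 0.2056]
ee_rot: [1.926, 2.48, 0.001]
force: [-0.4, -0.2, -0.7]
width: 0.5
gripper_force: 0.0
```

```bash
sed -i 's/\[.5513,-.0301\]/[.5500,-.0304]/' go.py; python3 go.py 0 .14;python3 - <<'E'
from h import *
im=get_image("scene")
cv2.imwrite("pics/s2.png",cv2.resize(im[130:290,230:430],None,fx=3.7,fy=3.7,interpolation=2)[:,:,::-1])
E
```

```text
t 10.125 pos [ 0.5497 -0.031   0.2056] goal [ 0.55   -0.0304  0.14  ] offset [0.004 0.002 0.438] twist [0.0002 0.0001 0.0008] F [-0.4 -0.2 -0.7] w 0.49950895432108283 q [-0.44  0.37  0.53  1.84 -0.22  0.99  0.44]
```

View pics/s2.png

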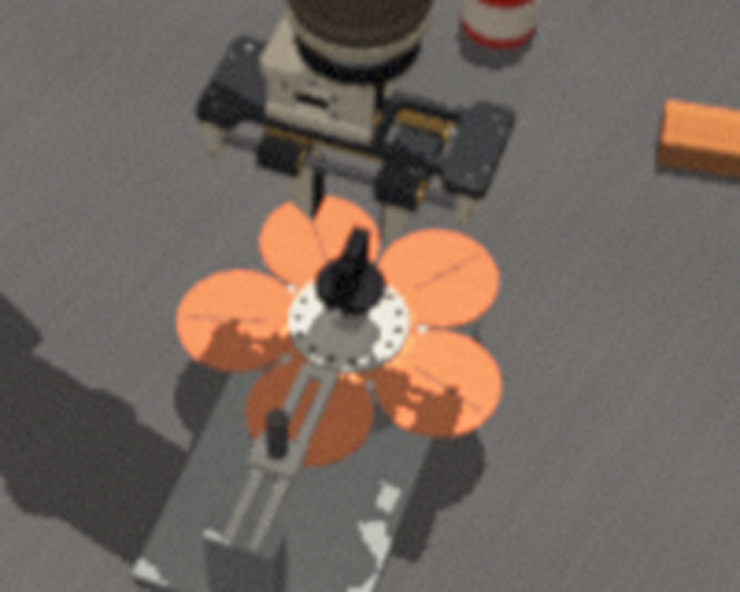

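The scriber now stands far out along the bridge, handle top at about (305, 241), and the bar sits straight below the gripper. Next I descend on the bar and close.

>>> {"fn": "jog_arm", "kwargs": {
  "plan": [
    {"offset":[0.004,0.002,0.1],"twist":[0,0,0.001],"fingers":0},
    {"offset":[0.004,0.002,0.2],"twist":[0,0,0.001],"fingers":0},
    {"offset":[0.004,0.002,0.3],"twist":[0,0,0.001],"fingers":0},
    {"offset":[0.004,0.002,0.4],"twist":[0,0,0.001],"fingers":0},
    {"offset":[0.004,0.002,0.438],"twist":[0,0,0.001],"fingers":0},
    {"offset":[0.004,0.002,0.438],"twist":[0,0,0.001],"fingers":-0.4},
    {"offset":[0.004,0.002,0.438],"twist":[0,0,0.001],"fingers":-0.5},
    {"offset":[0.004,0.002,0.438],"twist":[0,0,0.001],"fingers":-0.6},
    {"offset":[0.004,0.002,0.438],"twist":[0,0,0.001],"fingers":-1},
    {"offset":[0.004,0.002,0.438],"twist":[0,0,0.001],"fingers":-1},
    {"offset":[0.004,0.002,0.438],"twist":[0,0,0.001],"fingers":-1},
    {"offset":[0.004,0.002,0.438],"twist":[0,0,0.001],"fingers":-1}
  ],
  "newtons": 30
}}

```text
clock: 11.68
position: [0.5499, -0.0297, 0.1394]
ee_rot: [1.934, 2.475, 0.001]
force: [0.1, 0.6, 5.7]
width: 0.152
gripper_force: 30.0
```

```bash
python3 go.py 0 .14;python3 - <<'E'
from go import *
print(observe()["ft_torque"])
for r in (.13,.14): print(proj("scene",[*(C+r*u),.147]),proj("scene",[*(C+r*u),.125]))
for q in regions_of("scriber_grip","scene")[:1]+landmark_of("scriber_grip","scene")[:1]: print(q["conf"],np.argwhere(q["region"]).min(0) if "region" in q else np.array(q["at"])*[400,640])
E
```

```text
t 11.675 pos [ 0.5499 -0.0297  0.1394] goal [ 0.55   -0.0304  0.14  ] offset [-0.005 -0.    -0.004] twist [ 0.0002  0.     -0.0002] F [0.1 0.6 5.7] w 0.1524527938950648 q [-0.4   0.45  0.49  1.91 -0.28  0.84  0.48]
[ 0.10488155 -0.08266159  0.00919499]
(np.float64(238.48564207082148), np.float64(305.48714588353243)) (np.float64(243.4695978974708), np.float64(305.55053059495265))
(np.float64(241.76818398214206), np.float64(303.9545362172838)) (np.float64(246.72698612866077), np.float64(304.04201273020107))
0.49 [247.52  304.192]
```

>>> {"fn": "jog_arm", "kwargs": {
  "plan": [
    {"offset":[0,0,0],"twist":[0,0,0.008],"fingers":-1},
    {"offset":[0,0,0],"twist":[0,0,0.018],"fingers":-1},
    {"offset":[0,0,0],"twist":[0,0,0.028],"fingers":-1},
    {"offset":[0,0,0],"twist":[0,0,0.038],"fingers":-1},
    {"offset":[0,0,0],"twist":[0,0,0.048],"fingers":-1},
    {"offset":[0,0,0],"twist":[0,0,0.058],"fingers":-1},
    {"offset":[0,0,0],"twist":[0,0,0.067],"fingers":-1},
    {"offset":[0,0,0],"twist":[0,0,0.067],"fingers":-1},
    {"offset":[0,0,0],"twist":[0,0,0.067],"fingers":-1},
    {"offset":[0,0,0],"twist":[0,0,0.067],"fingers":-1},
    {"offset":[0,0,0],"twist":[0,0,0.067],"fingers":-1},
    {"offset":[0,0,0],"twist":[0,0,0.067],"fingers":-1}
  ]
}}

```text
clock: 13.28
position: [0.5499, -0.0297, 0.1394]
ee_rot: [2.409, 2.016, 0.001]
force: [2.0, 0.7, 6.1]
width: 0.145
gripper_force: 30.0
```

```bash
python3 go.py 0 .14 24; python3 -c "
from cell import *;print(observe()['ft_torque'])"
```

```text
t 13.275 pos [ 0.5499 -0.0297  0.1394] goal [ 0.55   -0.0304  0.14  ] offset [-0.004  0.002 -0.004] twist [ 0.0001 -0.0001 -0.0005] F [2.  0.7 6.1] w 0.14524139940166214 q [-0.48  0.47  0.61  1.92 -0.35  0.86  0.13]
[ 0.07677338 -0.03272443  0.01338398]
```

Turned 24.2°, with little torque, so the knob is sitting in the first stop. Two more clicks.

>>> {"fn": "jog_arm", "kwargs": {
  "plan": [
    {"offset":[0,0,0],"twist":[0,0,0.008],"fingers":-1},
    {"offset":[0,0,0],"twist":[0,0,0.018],"fingers":-1},
    {"offset":[0,0,0],"twist":[0,0,0.028],"fingers":-1},
    {"offset":[0,0,0],"twist":[0,0,0.038],"fingers":-1},
    {"offset":[0,0,0],"twist":[0,0,0.048],"fingers":-1},
    {"offset":[0,0,0],"twist":[0,0,0.058],"fingers":-1},
    {"offset":[0,0,0],"twist":[0,0,0.067],"fingers":-1},
    {"offset":[0,0,0],"twist":[0,0,0.067],"fingers":-1},
    {"offset":[0,0,0],"twist":[0,0,0.067],"fingers":-1},
    {"offset":[0,0,0],"twist":[0,0,0.067],"fingers":-1},
    {"offset":[0,0,0],"twist":[0,0,0.067],"fingers":-1},
    {"offset":[0,0,0],"twist":[0,0,0.067],"fingers":-1}
  ]
}}

```text
clock: 14.78
position: [0.5499, -0.0297, 0.1394]
ee_rot: [2.777, 1.468, 0.002]
force: [1.0, 0.5, 5.4]
width: 0.15
gripper_force: 30.0
```

>>> {"fn": "jog_arm", "kwargs": {
  "plan": [
    {"offset":[0,0,0],"twist":[0,0,0.008],"fingers":-1},
    {"offset":[0,0,0],"twist":[0,0,0.018],"fingers":-1},
    {"offset":[0,0,0],"twist":[0,0,0.028],"fingers":-1},
    {"offset":[0,0,0],"twist":[0,0,0.038],"fingers":-1},
    {"offset":[0,0,0],"twist":[0,0,0.048],"fingers":-1},
    {"offset":[0,0,0],"twist":[0,0,0.058],"fingers":-1},
    {"offset":[0,0,0],"twist":[0,0,0.066],"fingers":-1},
    {"offset":[0,0,0],"twist":[0,0,0.066],"fingers":-1},
    {"offset":[0,0,0],"twist":[0,0,0.066],"fingers":-1},
    {"offset":[0,0,0],"twist":[0,0,0.066],"fingers":-1},
    {"offset":[0,0,0],"twist":[0,0,0.066],"fingers":-1},
    {"offset":[0,0,0],"twist":[0,0,0.066],"fingers":-1}
  ]
}}

```text
clock: 16.27
position: [0.5499, -0.0297, 0.1394]
ee_rot: [3.02, 0.865, 0.001]
force: [0.9, 0.9, 5.9]
width: 0.154
gripper_force: 30.0
```

```bash
python3 go.py 0 .14 72; python3 - <<'E'
from h import *
print(observe()['ft_torque'])
im=get_image("scene")
cv2.imwrite("pics/s3.png",cv2.resize(im[130:290,230:430],None,fx=3.7,fy=3.7,interpolation=2)[:,:,::-1])
E
```

```text
t 16.275 pos [ 0.5499 -0.0297  0.1394] goal [ 0.55   -0.0304  0.14  ] offset [-0.002  0.005 -0.004] twist [ 0.     -0.0001 -0.0002] F [0.9 0.9 5.9] w 0.15362009422113698 q [-0.63  0.54  0.85  1.93 -0.51  0.9  -0.54]
[ 0.17390605 -0.01207085  0.02439632]
```

View pics/s3.png

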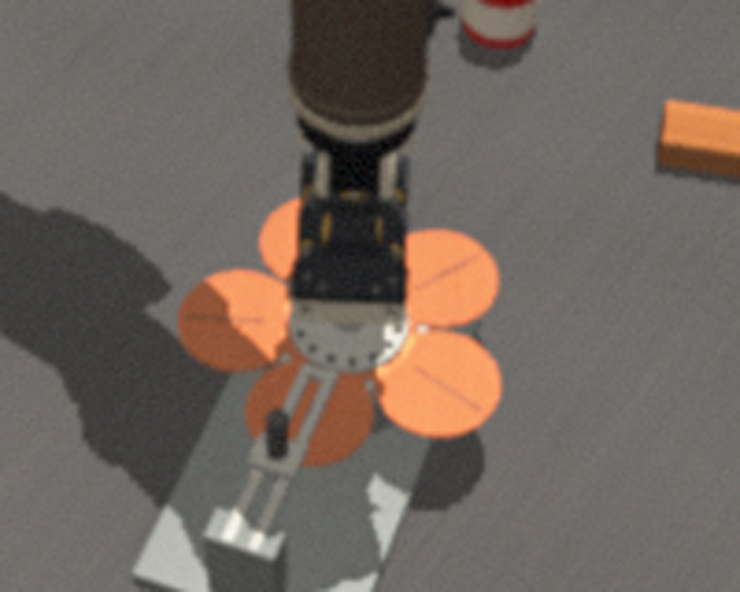

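The scriber is still out at about (305, 241). The blank has turned 72°, so its petals line up with their original positions, and the gripper still holds the bar. I'll hand it in.

```bash
python3 -c "
from cell import *;print(sign_off())"
```

```text
the job is handed in; nothing more can be done
None
```

The scriber is drawn out to its end stop, the knob is turned clockwise to the third click (72°, with a rest in each stop), and the gripper is still holding the bar; I handed the job in at about 16 s, and no verdict came back.

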